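# Load the test cartridges into the sloping magazine

## Robot

A 6-joint arm with a two-finger parallel gripper is mounted at the origin on the work surface. World frame = base frame: x ahead of the robot, y to its left, z up, the work surface at z = 0. Lengths are in mm, angles in degrees, forces in N, time in s.
With the tool pointing down it reaches from about 350 to 850 mm from the base axis. Payload 8.1 kg.
Tool frame: the origin (TCP) lies midway between the tips of the shut fingers; the grasp point (between the pads) lies 19 mm behind it (r.pinch_z is the distance from the TCP to the grasp point, in mm); z points along the fingers, y is the line along which they close (so a half turn about z gives the same grasp; the last joint's range is limited). The gripper opens to 85 mm and grips with 20 to 120 N. Pads are 22 mm wide; open, the fingers measure 114 mm over their backs; the gripper's body (76 mm by 85 mm) begins 54 mm behind the grasp point. The pads swing forward as they close: fully open they stand 13 mm farther back than shut.
Start: joints at [-78.06, 7.471, 85.268, -0, 87.261, -4.893], TCP at [173.775, -574.289, 231.292] pointing down, gripper open.
Joint ranges: [-169.43, 169.43], [-51.17, 129.36], [1.28, 143.12], [-76.62, 256.62], [0, 156.53], [-152.29, 152.29]. Speed limits (degrees/s): [136.94, 136.94, 159.86, 180, 180, 180].

## Interface

Orientations are given as [roll, pitch, yaw] about the fixed x, y, z axes, in that order (R = Rz(yaw) Ry(pitch) Rx(roll)).
In Python, from bench import sensors, optics, job, r gives the robot as it stands.
- The arm moves only by the tool play_rows, never from a script. Its argument "motion" is a list that holds one entry, the list of rows, each a list of 6 numbers: the shift along the tool's x, y, z in cm, then the turn, a rotation vector about the tool's x, y, z in degrees. In form: [[[x, y, z, ax, ay, az], ...]]. A call has 1 to 5 rows; each row is the pose to reach, as a shift and turn from the pose commanded when the call began, along the tool's axes at that moment; what a row does not reach only later rows make up. A row lasts 1/10 s, in which the tool goes at most 50 mm and 8.59 degrees, less where a joint would pass 70% of its speed; a pose out of reach is approached as far as the arm can. A call with a gripper value outside its range is refused whole. "jaw" is the opening, from 0 (shut) to 1 (fully open), set as the call begins (left out, the last holds). The fingers move at their own pace and stop on an object; "squeeze" is the grip in N (left out, the last holds). Time passes only in rows, so rows that repeat a pose let the fingers close. It gives the time, the measured TCP pose, the force, the opening and the grip force at its end, in the units of the state.
- sensors.sense(): the state, without advancing time (a new reading comes with each control period).
- optics.snapshot(name): name is "scene" or "top" or "wrist"; returns a dict with "pixels" (400x640x3 uint8, red, green, blue), "mtx" (3x3 intrinsics, pixels), "k1" (the pictures are not rectified: a ray, as slopes to the right and down, at radius r is drawn at 1 + k1 r^2 times it, then the intrinsics apply), "R" (3x3) and "t" (3): a world point X has camera coordinates R X + t; the wrist camera has in their place "T_tool_cam" (4x4, takes a point from camera to tool coordinates, whose origin is the TCP and whose axes are the flange's). Camera axes: x right, y down, z forward; pixel columns grow to the right and rows downward; lengths in mm; the calibration is good to about 2 mm. A picture is of the moment at which its call begins: read the wrist's pose just before it. There is no depth.
- job.hand_in(): hands the job in; it is judged then, once.
The state is a dict: "time": time; "joint_pos": joint angles; "qd": joint speeds; "joint_efforts": joint torques, N m; "tool_pos": TCP position; "tcp_rot": TCP orientation; "ft_force": force on the tool from outside, world axes, zero at the start; "wrist_torque": the same for the moment, N m; "finger_gap": finger opening in mm; "grip_force": force on a finger pad.
Only numpy, scipy, OpenCV 4.12 (cv2) and the standard library are available. Lean on these libraries where they do the work, as an engineer would, in place of code of your own. Each camera call takes 0.05 s, during which the arm holds its last target. There are 200 camera calls.

## Task

Load the cartridge magazine with both test cartridges, blue noses leading down the slope: first slide the one waiting on the loading ledge into the sloping rail tube so that it runs down to the stop, then set the one from the bench on the ledge, let go of it, and slide it in behind the first until it rests against it. Then slide the red gate fully shut across the mouth; leave the culture dish, the jar and the magnifier where they are.

Things in the scene. Friction and masses are not known exactly. Their poses are not given: they have to be found in the camera images.
- first_center (a point): white test cartridge, 60 x 32 x 16 mm high, 35 g; at one end a blue nose (last 10 mm, 26 mm wide, 12 mm high) and a blue band across the top. This one lies flat on the loading ledge at the start, nose already roughly towards the tube. The point is its centre, 8 mm above its underside and 30 mm behind the front of the nose; its x axis points to the nose, z up
- first_nose (a point): front end of that cartridge's blue nose, on its centre line, 6 mm above its underside; axes as its centre's
- second_center (a point): white test cartridge, 60 x 32 x 16 mm high, 35 g; at one end a blue nose (last 10 mm, 26 mm wide, 12 mm high) and a blue band across the top. The same kind as the first; this one lies flat on the bench, to the left or right of the magazine, facing any way. The point is its centre, 8 mm above its underside; x axis to the nose, z up
- second_nose (a point): front end of the second cartridge's blue nose, on its centre line, 6 mm above its underside
- magazine: cartridge magazine fixed to the bench: grey base 310 x 100 x 10 mm carrying a level dark metal loading ledge and a sloping rail tube. Origin on the bench, on the centre line, straight below the edge where the ledge ends and the tube begins; x points along the feed direction (from ledge to tube), y across, z up
- ledge (a point): middle of the bare part of the loading ledge, on its top, 100 mm above the bench, 90 mm short of the tube; axes as the magazine's. The ledge is 90 mm wide, magazine x = -135 to 0 mm. From x = -50 to 0 two blue guides, 7 mm high, funnel from 58 to 35 mm apart. Slippery (friction 0.2): a cartridge pushed from behind tips over the edge once its centre is past x = 0, then slides down by itself
- tube: the sloping rail tube, 28 degrees down. Origin at its mouth, at the ledge's edge, on the centre line of its floor; x points down the slope, y across, z square to the floor. Inside 36 mm wide, walls 22 mm high; from x = 75 mm on, lips above with a 20 mm slot; blue end stop at x = 170 mm. The first cartridge at the stop reaches from x = 110 to 170 mm, the second behind it from 50 to 110 mm
- gate (a joint): red sliding gate at the tube's mouth, 8 mm past the ledge's edge, at the magazine's +y side: 0 = fully open (inner edge 26 mm from the centre line), 0.045 (m) = fully shut across the mouth, against a hard stop. It shuts straight along the magazine's -y, takes about 2 N to push and stays where it is left
- gate_tab (a point): the gate's upright red tab, by which it is pushed: 20 mm (x) x 8 mm (y) x 46 mm high, its top 148 mm above the bench; the point is on its middle plane, 11 mm below its top; axes as the magazine's. From fully open to fully shut it goes from y = 72 to 27 mm in the magazine's frame
- dish: closed culture dish, 92 mm diameter, 16 mm high, lying on the bench on the side of the magazine where the second cartridge is not; not to be moved; origin centre of underside
- jar: amber sample jar with white cap, 56 mm diameter, 85 mm high, standing on the bench beyond at the left; not to be moved; origin centre of underside
- magnifier: hand magnifier, steel rim and brown handle, lying on the bench beyond at the right, lens 96 mm across, handle 85 mm along its +x, 16 mm thick; not to be moved; origin under the lens centre

How it is judged (in metres and radians):
On the way, in this order (a step that is already met when the one before it is completed fails the run):
1. the first cartridge lies at the tube's stop, nose first (x of first_nose in the frame of tube between 0.162 and 0.174 m and y of first_nose in the frame of tube between -0.008 and 0.008 m and z of first_nose in the frame of tube between 0 and 0.016 m and y of first_center in the frame of tube between -0.008 and 0.008 m and z of first_center in the frame of tube between 0 and 0.016 m), for 0.2 s.
2. the second cartridge lies on the loading ledge, let go (x of second_center in the frame of magazine between -0.14 and -0.02 m and y of second_center in the frame of magazine between -0.035 and 0.035 m and z of second_center in the frame of magazine between 0.104 and 0.112 m and contact force between second and the fingers below 0.1 N), for 0.2 s.
3. the second cartridge lies in the tube against the first, nose first (all of step 1 and x of second_nose in the frame of tube between 0.102 and 0.114 m and y of second_nose in the frame of tube between -0.008 and 0.008 m and z of second_nose in the frame of tube between 0 and 0.016 m and y of second_center in the frame of tube between -0.008 and 0.008 m and z of second_center in the frame of tube between 0 and 0.016 m), for 0.2 s.
4. the gate is fully shut (value of joint gate above 0.04 m), for 0.2 s.
At the end, for the whole second after the job is handed in: Both cartridges lie at rest in the tube with their noses downhill: the first cartridge's nose within 8 mm of the stop, the second's nose within 8 mm of 110 mm down the tube (against the first); the gate is within 5 mm of fully shut (all of step 3 and value of joint gate above 0.04 m and linear speed of each of first, second below 0.02 m/s); the robot touches nothing.
It fails at once if the dish is moved by more than 20 mm (distance of dish from where it was at the start of the episode above 0.02 m).
It fails at once if the jar is moved by more than 20 mm (distance of jar from where it was at the start of the episode above 0.02 m).
It fails at once if the magnifier is moved by more than 20 mm (distance of magnifier from where it was at the start of the episode above 0.02 m).
It also fails if it takes over 67 s, if anything falls off the work surface, if the arm or the gripper's body presses on something with over 40 N, if the wrist force passes 120 N, or if a joint passes its speed limit or range.

## Working session

There is one attempt and no reset: what is moved stays moved. The work goes in short steps, Python scripts to look and compute and a tool call to move; the robot and the scene stay as the last step left them, time stands still between calls to the robot, and variables do not carry over. Pictures are saved under pics/ and viewed, at most 11 in all, crops included, and the job is handed in when it is done.

Besides the shell and the picture viewer there is one more tool, called by a JSON object that holds its "op" and its "data". play_rows: Moves the arm, as the interface text tells. Its arguments: {"type":"object","properties":{"motion":{"type":"array","items":{"type":"array","items":{"type":"array","items":{"type":"number"}}}},"jaw":{"type":"number"},"squeeze":{"type":"number"}},"required":["motion"]}

```bash
mkdir -p pics; cat > h.py <<'E'
import numpy as np, cv2
from bench import sensors, optics, job, r
from scipy.spatial.transform import Rotation as Ro
def cam(name):
    s=sensors.sense(); d=optics.snapshot(name)
    if name=="wrist":
        T=np.eye(4);T[:3,:3]=Ro.from_euler('xyz',s['tcp_rot'],degrees=True).as_matrix();T[:3,3]=s['tool_pos']
        M=np.linalg.inv(T@np.array(d['T_tool_cam']));d['R']=M[:3,:3];d['t']=M[:3,3]
    d['R']=np.array(d['R']);d['t']=np.array(d['t']);return d
def ray(d,uv):
    K=np.array(d['mtx']);p=np.atleast_2d(np.array(uv,float))
    q=cv2.undistortPoints(p.reshape(-1,1,2),K,np.array([d['k1'],0,0,0.])).reshape(-1,2)
    q=np.c_[q,np.ones(len(q))]@d['R']
    return -d['R'].T@d['t'],q/np.linalg.norm(q,axis=1)[:,None]
def onz(d,uv,z):
    o,v=ray(d,uv);return o+v*((z-o[2])/v[:,2])[:,None]
def tri(d1,p1,d2,p2):
    A=np.zeros((3,3));b=np.zeros(3)
    for d,p in((d1,p1),(d2,p2)):
        o,v=ray(d,p);P=np.eye(3)-np.outer(v[0],v[0]);A+=P;b+=P@o
    return np.linalg.solve(A,b)
def proj(d,X):
    return cv2.projectPoints(np.atleast_2d(np.array(X,float)),cv2.Rodrigues(d['R'])[0],d['t'],np.array(d['mtx']),np.array([d['k1'],0,0,0.]))[0].reshape(-1,2)
def save(d,n): cv2.imwrite('pics/'+n,d['pixels'][:,:,::-1])
def blobs(px,col,amin=30):
    h=cv2.cvtColor(px,cv2.COLOR_RGB2HSV)
    m={'blue':cv2.inRange(h,(100,110,50),(125,255,255)),'red':cv2.inRange(h,(0,140,60),(6,255,255))|cv2.inRange(h,(172,140,60),(180,255,255)),'white':cv2.inRange(h,(0,0,190),(180,40,255))}[col]
    c,_=cv2.findContours(m,cv2.RETR_EXTERNAL,cv2.CHAIN_APPROX_NONE)
    return [(cv2.contourArea(k),k) for k in c if cv2.contourArea(k)>amin]
E
python3 - <<'E'
from h import *
import pickle
D={}
for n in('top','scene'):
    d=cam(n);save(d,n+'0.png');D[n]=d
    print(n,-d['R'].T@d['t'])
    for c in('blue','red','white'):
        for a,k in blobs(d['pixels'],c):
            b=cv2.minAreaRect(k);print(c,a,np.round(b[0]),np.round(b[1]),round(b[2]))
pickle.dump(D,open('D.pkl','wb'))
E
```

```text
top [ 334.53995299    3.17070571 1436.47896693]
blue 73.5 [567. 213.] [ 2. 50.] 73
blue 57.5 [330. 210.] [ 9. 12.] 72
blue 53.0 [307. 143.] [ 9. 16.] 73
red 50.0 [304. 194.] [ 9. 18.] 90
white 800.5 [226. 243.] [32. 32.] 90
white 7622.0 [572. 217.] [111.  75.] 69
white 801.5 [108. 160.] [33. 33.] 68
white 213.0 [206. 148.] [16. 16.] 90
white 719.0 [520. 108.] [29. 31.] 90
white 778.0 [194. 104.] [32. 31.] 45
white 794.5 [478. 103.] [32. 34.] 4
white 807.0 [155. 102.] [35. 31.] 45
white 87.5 [636.  78.] [14.  7.] 90
white 390.5 [616.  78.] [30. 15.] 0
white 128.0 [595.  78.] [15. 10.] 90
white 137.0 [25. 71.] [11. 15.] 7
white 228.0 [10. 70.] [13. 19.] 90
white 222.0 [634.  56.] [27. 10.] 90
white 742.5 [614.  56.] [27. 30.] 90
white 234.0 [593.  55.] [27. 10.] 85
white 248.0 [28. 49.] [10. 27.] 7
white 465.0 [11. 48.] [25. 22.] 90
white 282.5 [633.  27.] [26. 12.] 90
white 736.5 [612.  27.] [26. 31.] 90
white 590.0 [581.  27.] [26. 30.] 90
white 511.0 [550.  23.] [18. 29.] 90
white 2058.5 [476.  22.] [ 19. 119.] 90
white 530.0 [340.  22.] [19. 28.] 90
white 495.5 [251.  21.] [29. 19.
[... 1211 characters left out ...]
13.] 56
blue 34.0 [385. 243.] [ 3. 17.] 40
blue 50.5 [316. 198.] [20.  4.] 16
blue 43.5 [315. 188.] [ 6. 11.] 45
blue 43.5 [328. 187.] [17.  3.] 37
red 149.5 [347. 180.] [12. 23.] 25
white 961.0 [230. 386.] [25. 49.] 90
white 152.5 [ 15. 312.] [ 5. 39.] 55
white 9981.5 [ 51. 359.] [108. 127.] 49
white 46.5 [372. 236.] [24.  3.] 43
white 1268.0 [622. 232.] [78. 33.] 90
white 998.0 [602. 214.] [29. 72.] 54
white 1272.5 [523. 205.] [33. 69.] 53
white 146.0 [454. 177.] [10. 17.] 90
white 408.5 [376. 159.] [18. 29.] 90
white 408.5 [513. 150.] [32. 17.] 11
white 40.0 [200. 133.] [25.  9.] 49
white 73.5 [468.  50.] [ 6. 15.] 90
white 65.0 [457.  41.] [ 6. 14.] 90
white 61.5 [436.  36.] [ 6. 13.] 90
```

View pics/top0.png

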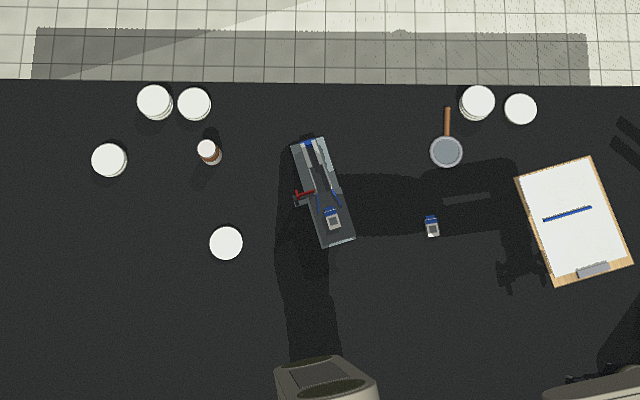

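View pics/scene0.png

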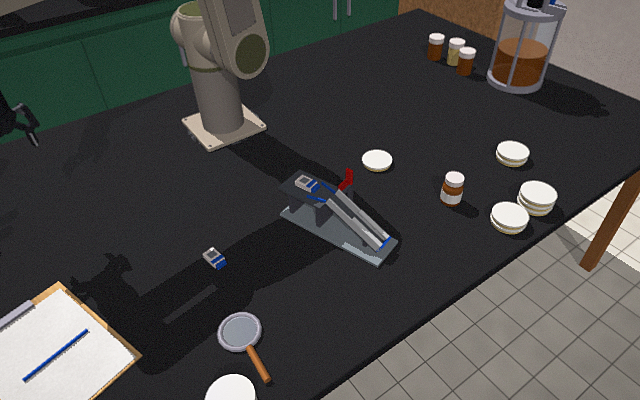

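The top view shows the magazine at about (320,190), with the feed direction up and slightly left. The first cartridge is at (333,218) with its nose at (330,210). The second is at (432,226) with its nose at (431,218), and the red gate is at (304,194). The scene view agrees.

```bash
python3 - <<'E'
from h import *
import pickle
D=pickle.load(open('D.pkl','rb'));t=D['top'];s=D['scene']
print('base z10',onz(t,[[291,145],[324,137],[356,239],[323,248]],10).round())
print('ledge z100',onz(t,[[356,239],[323,248]],100).round())
print('first tri nose/band',tri(t,(330,210),s,(315,188)).round(1),onz(t,[[330,210],[333,218],[334,224]],112).round())
print('second',tri(t,(431,218),s,(221,264)).round(1),onz(t,[[431,218],[432,226],[433,233]],12).round())
print('tab',tri(t,(304,194),s,(347,180)).round(1), onz(t,[[304,194]],140).round())
print('dish jar mag',onz(t,[[226,243],[206,148],[446,151],[447,115]],20).round(),sensors.sense())
print(cam('wrist')['T_tool_cam'])
E
```

```text
base z10 [[757. 107.  10.]
 [782.  13.  10.]
 [489. -80.  10.]
 [463.  11.  10.]]
ledge z100 [[479. -75. 100.]
 [455.  11. 100.]]
first tri nose/band [554.4  -4.4 106.9] [[553.  -6. 112.]
 [532. -14. 112.]
 [516. -17. 112.]]
second [ 551.6 -286.     8.5] [[ 550. -288.   12.]
 [ 528. -290.   12.]
 [ 508. -292.   12.]]
tab [593.8  65.  124.1] [[589.  61. 140.]]
dish jar mag [[ 472.  278.   20.]
 [ 742.  347.   20.]
 [ 741. -334.   20.]
 [ 848. -340.   20.]] {'time': 0.1, 'joint_pos': array([-7.80596355e+01,  7.51252919e+00,  8.53233711e+01, -1.98910067e-03,
        8.72608952e+01, -4.89324335e+00]), 'qd': array([-0.01428939, -0.02981432, -0.09236082, -0.01566357,  0.01705296,
        0.12300032]), 'joint_efforts': array([ 2.10350016e-03, -5.70950961e+01, -5.01942122e+01, -8.08845812e-05,
        8.08485289e-03,  3.20040238e-05]), 'tool_pos': array([ 173.66052409, -573.80135653,  230.32792346]), 'tcp_rot': array([-1.79903388e+02, -6.27717163e-03,  1.68336993e+01]), 'ft_force': array([-0.257595  , -0.39100801, -0.02751402]), 'wrist_torque': array([-0.00666008,  0.02344605,  0.02327999]), 'grip_force': 0.0, 'finger_gap': 85.5230475172616}
[[-2.64703343e-04 -9.59015016e-01 -2.83355129e-01  7.08891990e+01]
 [ 9.99998892e-01 -6.69010224e-04  1.33008992e-03 -1.10209053e+00]
 [-1.46514369e-03 -2.83354462e-01  9.59014130e-01 -1.41744149e+02]
 [ 0.00000000e+00  0.00000000e+00  0.00000000e+00  1.00000000e+00]]
```

{"op": "play_rows", "data": {"motion": [[[4.2,-1.7,0.3,0,0,0],[8.5,-3.4,0.6,0,0,0],[13,-5,0.9,0,0,0],[17,-6.8,1.2,0,0,0],[21,-8.5,1.5,0,0,0]]]}}

```text
time: 0.65
tool_pos: [351.2, -430.6, 215.9]
tcp_rot: [-180.0, 0.0, 16.8]
ft_force: [1.5, -0.2, -0.4]
finger_gap: 85.5
grip_force: 0.0
```

{"op": "play_rows", "data": {"motion": [[[4.2,-1.7,0.3,0,0,0],[8.5,-3.4,0.6,0,0,0],[13,-5,0.9,0,0,0],[17,-6.8,1.2,0,0,0],[21,-8.5,1.5,0,0,0]]]}}

```text
time: 1.15
tool_pos: [527.7, -288.3, 200.8]
tcp_rot: [-180.0, 0.0, 16.9]
ft_force: [0.2, -1.2, 0.2]
finger_gap: 85.6
grip_force: 0.0
```

{"op": "play_rows", "data": {"motion": [[[0,0,0,0,0,0],[0,0,0,0,0,0]]]}}

```text
time: 1.35
tool_pos: [526.8, -288.9, 200.6]
tcp_rot: [-180.0, 0.1, 17.0]
ft_force: [0.1, -0.4, 0.3]
finger_gap: 85.1
grip_force: 0.0
```

```bash
python3 - <<'E'
from h import *
import pickle
d=cam('wrist');save(d,'w1.png');pickle.dump(d,open('w1.pkl','wb'))
s=sensors.sense();print(s['time'],s['tool_pos'],s['tcp_rot'])
for c in('blue','white'):
    for a,k in blobs(d['pixels'],c,100):
        b=cv2.minAreaRect(k);print(c,a,b,onz(d,[b[0]],16).round(1))
E
```

```text
1.4 [ 526.23739509 -289.87522127  200.83948175] [-1.79978138e+02  5.50112671e-02  1.68815748e+01]
blue 258.0 ((610.4999389648438, 240.5), (56.99999237060547, 4.999999046325684), -0.0) [[ 554.5 -621.3   16. ]]
blue 279.5 ((315.4756164550781, 166.7195281982422), (33.792049407958984, 10.15970230102539), 6.340191841125488) [[ 538.  -285.3   16. ]]
blue 256.5 ((317.3690185546875, 152.48252868652344), (27.42397117614746, 10.903507232666016), 7.594643592834473) [[ 552.5 -282.9   16. ]]
white 882.5 ((312.7384948730469, 188.5923309326172), (29.148162841796875, 32.49709701538086), 7.125016689300537) [[ 515.1 -289.3   16. ]]
white 16034.0 ((590.4999389648438, 231.99998474121094), (229.99996948242188, 96.99998474121094), 90.0) [[ 556.9 -594.6   16. ]]
```

View pics/w1.png

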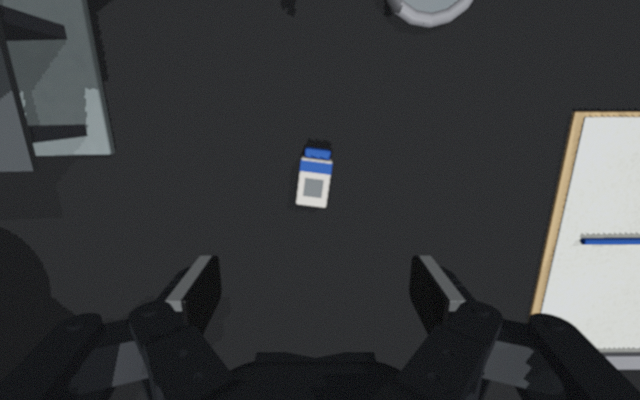

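The wrist view shows the second cartridge at about (315,179), nose up in the image and turned about 7° clockwise. Next I look at the ledge.

{"op": "play_rows", "data": {"motion": [[[1.6,-5,-0.3,0,0,0],[3.2,-9.8,-0.6,0,0,0],[4.8,-14.6,-0.9,0,0,0],[6.4,-19.4,-1.2,0,0,0],[8,-24,-1.5,0,0,0]]]}}

```text
time: 1.9
tool_pos: [532.7, -40.4, 216.5]
tcp_rot: [180.0, -0.0, 16.7]
ft_force: [1.0, 0.5, 1.3]
finger_gap: 85.7
grip_force: 0.0
```

{"op": "play_rows", "data": {"motion": [[[0.6,-2.2,0,0,0,0],[0.6,-2.2,0,0,0,0],[0.6,-2.2,0,0,0,0]]]}}

```text
time: 2.2
tool_pos: [532.6, -18.8, 216.3]
tcp_rot: [180.0, 0.0, 16.8]
ft_force: [-0.7, -0.1, -1.3]
finger_gap: 85.2
grip_force: 0.0
```

```bash
python3 - <<'E'
from h import *
import pickle
d=cam('wrist');save(d,'w2.png');pickle.dump(d,open('w2.pkl','wb'))
s=sensors.sense();print(s['time'],s['tool_pos'],s['tcp_rot'])
for c in('blue','white','red'):
    for a,k in blobs(d['pixels'],c,60):
        b=cv2.minAreaRect(k);print(c,a,cv2.boxPoints(b).round().tolist(),onz(d,[b[0]],116).round(1))
E
```

```text
2.25 [532.657882   -19.32039098 216.13367438] [1.79958197e+02 9.30849007e-03 1.67520547e+01]
blue 161.5 [[524.0, 239.0], [525.0, 232.0], [553.0, 235.0], [552.0, 242.0]] [[ 555.7 -201.6  116. ]]
blue 235.5 [[521.0, 226.0], [523.0, 216.0], [552.0, 219.0], [550.0, 230.0]] [[ 566.4 -194.1  116. ]]
blue 422.5 [[282.0, 179.0], [323.0, 179.0], [323.0, 191.0], [282.0, 191.0]] [[542.   -5.2 116. ]]
blue 408.0 [[285.0, 160.0], [319.0, 160.0], [319.0, 173.0], [285.0, 173.0]] [[555.7  -0.9 116. ]]
blue 322.5 [[264.0, 169.0], [274.0, 104.0], [280.0, 105.0], [270.0, 170.0]] [[570.8  26.7 116. ]]
blue 304.0 [[327.0, 104.0], [332.0, 103.0], [347.0, 166.0], [342.0, 168.0]] [[585.7 -19.2 116. ]]
white 65.0 [[167.0, 301.0], [180.0, 301.0], [180.0, 310.0], [167.0, 310.0]] [[406.4  72.1 116. ]]
white 789.5 [[512.0, 267.0], [523.0, 234.0], [550.0, 243.0], [539.0, 276.0]] [[ 539.4 -203.5  116. ]]
white 66.5 [[526.0, 231.0], [526.0, 227.0], [553.0, 230.0], [553.0, 234.0]] [[ 560.9 -199.7  116. ]]
white 149.0 [[281.0, 174.0], [323.0, 172.0], [323.0, 178.0], [281.0, 180.0]] [[548.7  -2.9 116. ]]
white 7540.0 [[254.0, 262.0], [254.0, 153.0], [358.0, 153.0], [358.0, 262.0]] [[525.3 -13.  116. ]]
white 5298.5 [[-0.0, 106.0], [74.0, 106.0], [74.0, 192.0], [0.0, 192.0]] [[511.2 193.4 116. ]]
white 858.5 [[622.0, 43.0], [639.0, 43.0], [639.0, 114.0], [622.0, 114.0]] [[ 684.1 -206.9  116. ]]
white 2291.0 [[325.0, 0.0], [355.0, 0.0], [355.0, 102.0], [325.0, 102.0]] [[640.7  -3.6 116. ]]
white 511.5 [[271.0, 88.0], [271.0, 0.0], [278.0, 0.0], [278.0, 88.0]] [[631.9  40.9 116. ]]
red 1212.0 [[180.0, 107.0], [180.0, 74.0], [268.0, 74.0], [268.0, 107.0]] [[592.3  67.6 116. ]]
```

View pics/w2.png

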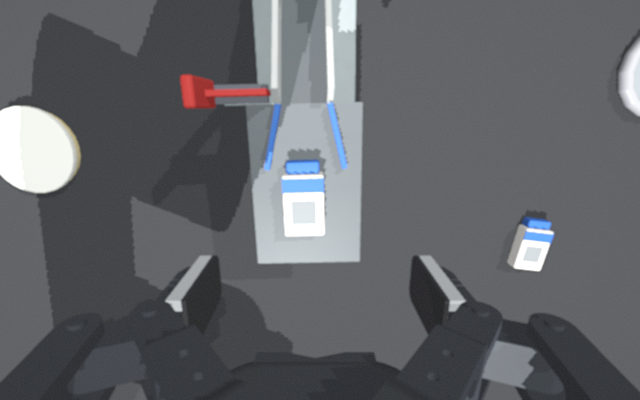

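The view shows the ledge from (248,104)/(362,102) down to (258,263)/(360,262). The first cartridge spans (303,160) to (303,236), nearly aligned. The gate tab is at (197,92), and the second cartridge is at (533,244).

```bash
python3 - <<'E'
from h import *
import pickle
w1,w2=[pickle.load(open(f'w{i}.pkl','rb')) for i in(1,2)];D=pickle.load(open('D.pkl','rb'))
L=onz(w2,[[248,104],[362,102],[360,262],[258,263]],100);print('ledge',L.round(1))
a=L[:2].mean(0);b=L[2:].mean(0);v=a-b;print('mid front,rear,len,yaw',a.round(1),b.round(1),np.linalg.norm(v),np.degrees(np.arctan2(v[1],v[0])))
g=onz(w2,[[264,169],[347,166],[274,104],[330,103]],107);print('guides',g.round(1))
print('guide mid yaw',(v:=(g[2]+g[3]-g[0]-g[1])/2),np.degrees(np.arctan2(v[1],v[0])))
# first: top front edge of white body corners, rear top corners
p=onz(w2,[[282,179],[323,179],[324,236],[284,236]],116);print('first body top',p.round(1));f=p[:2].mean(0);b=p[2:].mean(0);v=f-b;print('yaw',np.degrees(np.arctan2(v[1],v[0])),'center',((f+b)/2).round(1))
print('first band z',tri(w2,(302,185),D['top'],(330,213)).round(1))
# second
def rect(d,z):
    h=cv2.cvtColor(d['pixels'],cv2.COLOR_RGB2HSV)
    ks=[k for A,k in blobs(d['pixels'],'blue',60)]
    return [np.array(cv2.minAreaRect(k)[0]) for k in ks]
print(tri(w1,(315.5,166.7),w2,(536.5,236.5)).round(1),'band'); print(tri(w1,(317.4,151),w2,(537,223.5)).round(1),'nose'); print(tri(w1,(312,208),w2,(526,270)).round(1),'rear top edge')
# tab top
print('tab top ctr at148',onz(w2,[[181,77],[196,75],[200,107],[184,108],[190,92]],148).round(1))
E
```

```text
ledge [[587.5  52.1 100. ]
 [614.2 -31.3 100. ]
 [485.5 -74.1 100. ]
 [458.5  12.2 100. ]]
mid front,rear,len,yaw [600.8  10.4 100. ] [472.  -30.9 100. ] 135.2827984899568 17.806795542786226
guides [[543.5  27.2 107. ]
 [564.7 -34.9 107. ]
 [593.4  32.2 107. ]
 [606.2  -7.7 107. ]]
guide mid yaw [45.66761279 16.07010601  0.        ] 19.386605445991915
first body top [[542.   11.2 116. ]
 [551.1 -19.  116. ]
 [506.2 -33.8 116. ]
 [496.9  -2.7 116. ]]
yaw 17.64557477679952 center [524.  -11.1 116. ]
first band z [543.1  -5.5 121.1]
[ 537.2 -285.5   13.7] band
[ 551.8 -282.8    8.1] nose
[ 493.6 -295.    12.6] rear top edge
tab top ctr at148 [[593.4  85.9 148. ]
 [597.2  77.3 148. ]
 [579.4  71.4 148. ]
 [575.9  80.9 148. ]
 [586.4  79.  148. ]]
```

{"op": "play_rows", "data": {"motion": [[[-0.1,-0.5,4,0,0,-0.5],[-0.1,-1,8,0,0,-1],[-0.1,-1,11.4,0,0,-1],[-0.1,-1,11.4,0,0,-1],[-0.1,-1,11.4,0,0,-1]]], "jaw": 0.65}}

```text
time: 2.75
tool_pos: [528.6, -10.0, 101.9]
tcp_rot: [-180.0, 0.1, 17.7]
ft_force: [-0.6, -0.3, -0.1]
finger_gap: 55.5
grip_force: 0.0
```

{"op": "play_rows", "data": {"motion": [[[0,0,0,0,0,0],[0,0,0,0,0,0],[0,0,0,0,0,0],[0,0,0,0,0,0]]], "jaw": 0.3, "squeeze": 20}}

```text
time: 3.15
tool_pos: [529.9, -8.8, 103.4]
tcp_rot: [179.9, -0.1, 17.8]
ft_force: [-1.0, -1.8, 5.4]
finger_gap: 31.8
grip_force: 21.1
```

{"op": "play_rows", "data": {"motion": [[[0,0.1,-0.1,0,0,0],[0,0.2,-0.1,0,0,0],[0,0.2,-0.1,0,0,0]]]}}

```text
time: 3.45
tool_pos: [529.8, -10.2, 103.4]
tcp_rot: [-180.0, -0.0, 17.8]
ft_force: [-1.5, 0.8, 4.1]
finger_gap: 31.6
grip_force: 20.9
```

{"op": "play_rows", "data": {"motion": [[[0,0,-0.3,0,0,0],[0,0,-0.3,0,0,0],[0,0,-0.3,0,0,0],[0,0,-3.5,0,0,0],[-3,0,-3.5,0,0,0]]], "jaw": 0.65}}

```text
time: 3.95
tool_pos: [504.9, -19.4, 142.3]
tcp_rot: [179.8, -0.4, 17.9]
ft_force: [0.3, -0.1, 0.9]
finger_gap: 55.4
grip_force: 0.0
```

{"op": "play_rows", "data": {"motion": [[[-2.3,0,0,0,0,0],[-2.3,0,0,0,0,0],[-2.3,0,0,0,0,0],[-2.3,0,0,0,0,0],[-2.3,0,0,0,0,0]]], "jaw": 0}}

```text
time: 4.45
tool_pos: [479.7, -26.4, 138.1]
tcp_rot: [-180.0, -0.0, 17.8]
ft_force: [-0.4, -0.1, -0.3]
finger_gap: -0.0
grip_force: 0.0
```

```bash
python3 - <<'E'
from h import *
s=sensors.sense();print(s['tool_pos'],s['tcp_rot'],s['finger_gap'])
d=cam('wrist');save(d,'w3.png')
for c in('blue','white'):
    for a,k in blobs(d['pixels'],c,100):
        b=cv2.minAreaRect(k);print(c,a,cv2.boxPoints(b).round().tolist(),onz(d,[b[0]],116).round(1))
E
```

```text
[479.70100077 -26.38384737 138.06292341] [-1.79998603e+02 -6.68626940e-03  1.78489135e+01] -0.009299682691186762
blue 322.5 [[598.0, 224.0], [599.0, 213.0], [637.0, 218.0], [635.0, 229.0]] [[ 540.8 -178.9  116. ]]
blue 404.5 [[592.0, 206.0], [594.0, 194.0], [634.0, 199.0], [632.0, 211.0]] [[ 549.3 -170.8  116. ]]
blue 1346.0 [[282.0, 108.0], [347.0, 108.0], [347.0, 130.0], [282.0, 130.0]] [[541.4  -5.4 116. ]]
blue 899.0 [[290.0, 82.0], [340.0, 82.0], [340.0, 100.0], [290.0, 100.0]] [[553.9  -1.6 116. ]]
blue 860.0 [[357.0, 0.0], [367.0, -2.0], [383.0, 94.0], [373.0, 96.0]] [[580.2 -19.9 116. ]]
blue 863.5 [[254.0, 95.0], [270.0, -2.0], [280.0, 0.0], [264.0, 96.0]] [[565.5  25.4 116. ]]
white 1370.0 [[579.0, 260.0], [599.0, 215.0], [631.0, 229.0], [612.0, 274.0]] [[ 526.7 -180.3  116. ]]
white 114.0 [[601.0, 212.0], [601.0, 208.0], [636.0, 213.0], [636.0, 217.0]] [[ 545.4 -176.7  116. ]]
white 14521.5 [[242.0, 242.0], [242.0, 130.0], [398.0, 130.0], [398.0, 242.0]] [[509.9 -18.5 116. ]]
white 252.5 [[283.0, 106.0], [283.0, 101.0], [347.0, 101.0], [347.0, 106.0]] [[548.4  -3.4 116. ]]
```

View pics/w3.png

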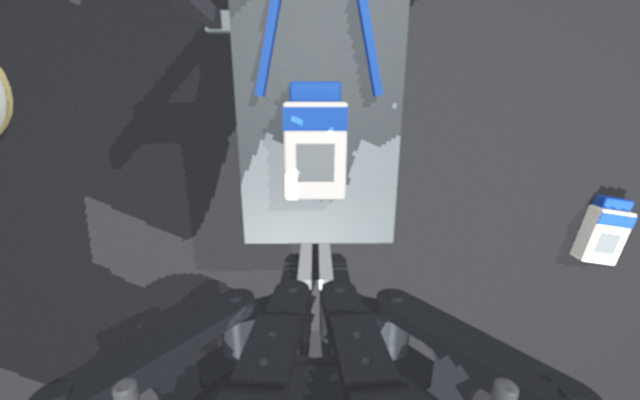

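The first cartridge is released, centred between the guides (u 315 against 318) and square to the tube. The shut fingers stand behind it, so I can push.

{"op": "play_rows", "data": {"motion": [[[0,0,2.9,0,0,0],[0,0,2.9,0,0,0],[1,0,2.9,0,0,0],[1.5,0,2.9,0,0,0],[2.5,0,2.9,0,0,0]]]}}

```text
time: 5.0
tool_pos: [504.3, -18.8, 110.3]
tcp_rot: [180.0, -0.1, 17.8]
ft_force: [-0.3, -0.8, -0.5]
finger_gap: -0.0
grip_force: 0.1
```

{"op": "play_rows", "data": {"motion": [[[1,0,0,0,0,0],[2,0,0,0,0,0],[3,0,0,0,0,0],[4,0,0,0,0,0],[5,0,0,0,0,0]]]}}

```text
time: 5.5
tool_pos: [551.4, -3.3, 109.0]
tcp_rot: [-180.0, 0.0, 17.8]
ft_force: [0.5, 0.8, 0.6]
finger_gap: 0.2
grip_force: 0.1
```

{"op": "play_rows", "data": {"motion": [[[0.5,0,0,0,0,0],[1.1,0,0,0,0,0],[1.7,0,0,0,0,0],[2.3,0,0,0,0,0],[2.5,0,0,0,0,0]]]}}

```text
time: 6.0
tool_pos: [574.9, 4.2, 109.2]
tcp_rot: [180.0, -0.0, 17.8]
ft_force: [-0.3, 0.5, -0.7]
finger_gap: -0.2
grip_force: 0.0
```

{"op": "play_rows", "data": {"motion": [[[0,0,0,0,0,0],[0,0,0,0,0,0],[0,0,0,0,0,0],[-1,0,-4,0,0,0],[-2,0,-8,0,0,0]]]}}

```text
time: 6.5
tool_pos: [553.5, -2.0, 188.1]
tcp_rot: [-179.9, 0.2, 17.8]
ft_force: [1.1, 0.8, 0.2]
finger_gap: -0.2
grip_force: 0.0
```

```bash
python3 - <<'E'
from h import *
s=sensors.sense();print(s['time'],s['tool_pos'],s['tcp_rot'])
d=cam('wrist');save(d,'w4.png')
import pickle;pickle.dump(d,open('w4.pkl','wb'))
for a,k in blobs(d['pixels'],'blue',100): print(a,cv2.minAreaRect(k)[0])
E
```

```text
6.5 [553.50299006  -1.99281426 188.1414546 ] [-179.90198906    0.2289936    17.83858521]
175.5 (558.445068359375, 271.493896484375)
274.0 (556.0599365234375, 256.0799865722656)
281.0 (283.4230651855469, 173.38461303710938)
352.5 (353.8448486328125, 173.53196716308594)
```

View pics/w4.png

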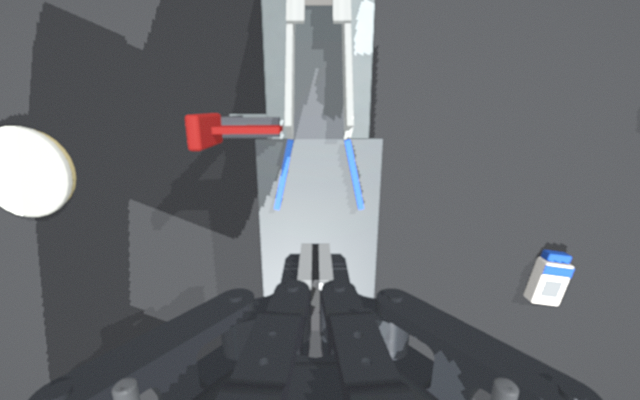

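The first cartridge has left the ledge and is in the tube, at the top edge of the view. The second is at (549,278). I'll check the first with the fixed cameras and refine the second.

```bash
python3 - <<'E'
from h import *
import pickle
w1=pickle.load(open('w1.pkl','rb'))
R=onz(w1,[[297,206],[327,208.5]],16);B=onz(w1,[[300,156],[334,160]],16)
N=onz(w1,[[304,148],[332,150]],12)
v=B.mean(0)-R.mean(0);print('rear',R.mean(0).round(1),'bodyfront',B.mean(0).round(1),'nose',N.mean(0).round(1),'yaw',np.degrees(np.arctan2(v[1],v[0])))
rr=cv2.minAreaRect(np.vstack([k for a,k in blobs(w1['pixels'],'white',500)+blobs(w1['pixels'],'blue',200) if abs(k[:,0,0].mean()-315)<30 and k[:,0,1].mean()<260]))
print(rr,onz(w1,cv2.boxPoints(rr),15).round(1))
o=np.array([600.3,11.9]);u=np.array([.952,.3057]);n=np.array([-.3057,.952])
c,s=np.cos(np.radians(28)),np.sin(np.radians(28))
def tube(x,y,z):
    X=x*c+z*s;Z=100-x*s+z*c;p=o+X*u+y*n;return [p[0],p[1],Z]
out=[]
for nme in('top','scene'):
    d=cam(nme)
    P=proj(d,[tube(x,0,16) for x in(110,115,150,155,160,170)]);print(nme,P.round(0).tolist())
    x0,y0=(P.mean(0)-[25,22]).astype(int)
    out.append(cv2.resize(d['pixels'][y0:y0+45,x0:x0+50],None,fx=8,fy=8,interpolation=cv2.INTER_NEAREST))
    print(x0,y0,[ (a,np.round(cv2.minAreaRect(k)[0])) for a,k in blobs(d['pixels'],'blue',8)])
cv2.imwrite('pics/c5.png',np.hstack(out)[:,:,::-1])
E
```

```text
rear [ 495.2 -294.5   16. ] bodyfront [ 547.  -284.2   16. ] nose [ 555.6 -282.7   12. ] yaw 11.266689178369539
((314.3307800292969, 175.85385131835938), (33.86148452758789, 58.17229080200195), 7.125016689300537) [[ 494.3 -274.7   15. ]
 [ 554.9 -265.    15. ]
 [ 560.8 -298.8   15. ]
 [ 500.2 -310.3   15. ]]
top [[312.0, 160.0], [312.0, 158.0], [309.0, 150.0], [308.0, 148.0], [308.0, 147.0], [307.0, 145.0]]
284 129 [(32.0, array([431., 221.])), (22.5, array([429., 216.])), (73.5, array([567., 213.]))]
scene [[365.0, 225.0], [366.0, 227.0], [377.0, 237.0], [378.0, 238.0], [380.0, 239.0], [383.0, 242.0]]
349 212 [(193.5, array([ 55., 355.])), (56.5, array([221., 264.])), (32.0, array([217., 259.])), (41.5, array([383., 241.])), (17.0, array([378., 236.])), (48.0, array([316., 198.])), (43.5, array([328., 187.])), (16.5, array([552.,   2.]))]
```

View pics/c5.png

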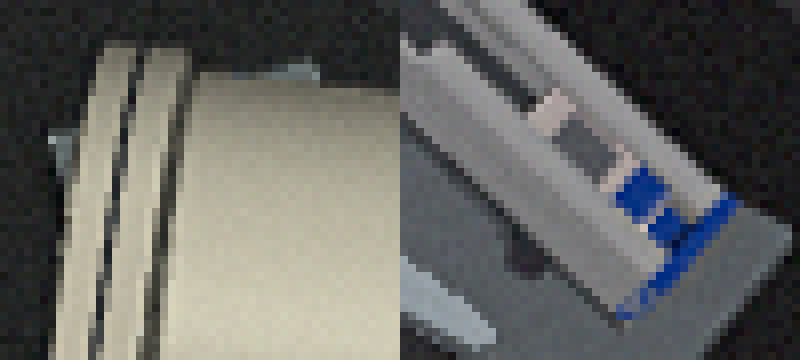

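The scene crop shows the first cartridge's nose against the blue stop (the top camera is blocked by the arm). Now I fetch the second.

{"op": "play_rows", "data": {"motion": [[[-2,4.5,0,0,0,1.4],[-4,9,0,0,0,2.8],[-6,13.5,0,0,0,4.2],[-8,18,0,0,0,5.6],[-10,22.5,0,0,0,6.8]]], "jaw": 0.65}}

```text
time: 7.15
tool_pos: [528.0, -248.4, 187.8]
tcp_rot: [-179.9, 0.1, 11.0]
ft_force: [0.7, -0.4, 0.3]
finger_gap: 55.6
grip_force: 0.0
```

{"op": "play_rows", "data": {"motion": [[[-1,4,4,0,0,0],[-1,4,8,0,0,0],[-1,4,10,0,0,0],[-1,4,10,0,0,0]]]}}

```text
time: 7.55
tool_pos: [523.1, -286.2, 83.0]
tcp_rot: [-179.6, 0.4, 11.0]
ft_force: [-0.2, 0.5, 0.1]
finger_gap: 55.7
grip_force: 0.0
```

```bash
python3 - <<'E'
from h import *
s=sensors.sense();print(s['time'],s['tool_pos'],s['tcp_rot'])
t=np.radians(s['tcp_rot'][2]);d=np.array([525.5,-288.5])-s['tool_pos'][:2]
print('tool dx,dy',d@[np.cos(t),np.sin(t)],d@[np.sin(t),-np.cos(t)])
d=cam('wrist')
for c in('blue','white'):
  for a,k in blobs(d['pixels'],c,100):
    b=cv2.minAreaRect(k);print(c,a,b,onz(d,[b[0]],16).round(1))
E
```

```text
7.55 [ 523.06089033 -286.24189155   83.02381827] [-179.59465154    0.40576352   10.97091077]
tool dx,dy 1.9647903645308185 2.6810275218746003
blue 578.5 ((319.3565368652344, 193.01455688476562), (49.32627487182617, 14.029133796691895), 2.337306022644043) [[ 538.  -285.2   16. ]]
blue 598.0 ((319.9739685058594, 170.70274353027344), (40.2686882019043, 16.58122444152832), 2.12109637260437) [[ 553.  -282.7   16. ]]
white 2289.5 ((319.0, 225.0), (50.0, 48.0), 90.0) [[ 515.4 -289.4   16. ]]
white 229.5 ((319.9999694824219, 181.49998474121094), (6.999999046325684, 47.99999237060547), 90.0) [[ 545.8 -284.1   16. ]]
white 517.0 ((9.5, 179.0), (19.0, 52.0), 0.0) [[507.8 -79.5  16. ]]
```

{"op": "play_rows", "data": {"motion": [[[0.2,0.2,4,0,0,1],[0.2,0.2,7,0,0,1],[0.2,0.2,7.9,0,0,1],[0.2,0.2,7.9,0,0,1],[0.2,0.2,7.9,0,0,1]]]}}

```text
time: 8.1
tool_pos: [530.7, -290.3, 12.4]
tcp_rot: [179.9, -0.1, 10.1]
ft_force: [0.2, -0.7, 0.1]
finger_gap: 55.1
grip_force: 0.0
```

{"op": "play_rows", "data": {"motion": [[[0,0,0,0,0,0],[0,0,0,0,0,0],[0,0,0,0,0,0],[0,0,0,0,0,0],[0,0,-0.5,0,0,0]]], "jaw": 0.3, "squeeze": 25}}

```text
time: 8.6
tool_pos: [529.6, -289.9, 16.1]
tcp_rot: [180.0, -0.0, 10.0]
ft_force: [-0.1, 0.3, -0.5]
finger_gap: 30.7
grip_force: 24.8
```

{"op": "play_rows", "data": {"motion": [[[0,0,-4,0,0,0],[0,0,-9,0,0,0],[0,0,-13.5,0,0,0],[0,0,-14.5,0,0,0],[0,0,-14.5,0,0,0]]]}}

```text
time: 9.1
tool_pos: [531.0, -290.8, 164.1]
tcp_rot: [179.7, -0.3, 10.0]
ft_force: [-0.1, 0.3, -0.5]
finger_gap: 30.7
grip_force: 25.0
```

```bash
python3 - <<'E'
from h import *
s=sensors.sense();print(s['time'],s['tool_pos'],s['tcp_rot'],s['grip_force'],s['finger_gap'])
t=np.radians(s['tcp_rot'][2]);o=np.array([600.3,11.9]);u=np.array([.952,.3057])
g=o-75*u;d=g-s['tool_pos'][:2];print('goal',g,'dx,dy',d@[np.cos(t),np.sin(t)],d@[np.sin(t),-np.cos(t)])
d=cam('wrist');save(d,'w6.png')
for c in('blue','white'):
  for a,k in blobs(d['pixels'],c,100):
    b=cv2.minAreaRect(k);print(c,a,np.round(b[0]),np.round(b[1]),b[2], np.round(proj(d,[s['tool_pos']])))
E
```

```text
9.1 [ 531.02935288 -290.82021169  164.14299787] [179.7359013   -0.27911539  10.03310529] 25.04118651151657 30.72290473256839
goal [528.9    -11.0275] dx,dy 46.6479043292937 -275.88488302230365
blue 1367.5 [315. 246.] [22. 70.] 90.0 [[317. 259.]]
blue 1320.5 [315. 214.] [25. 56.] 90.0 [[317. 259.]]
white 3727.5 [315. 289.] [62. 62.] 90.0 [[317. 259.]]
white 126.5 [315. 233.] [ 2. 64.] 90.0 [[317. 259.]]
white 11613.0 [624. 219.] [ 61. 277.] 7.001267910003662 [[317. 259.]]
```

View pics/w6.png

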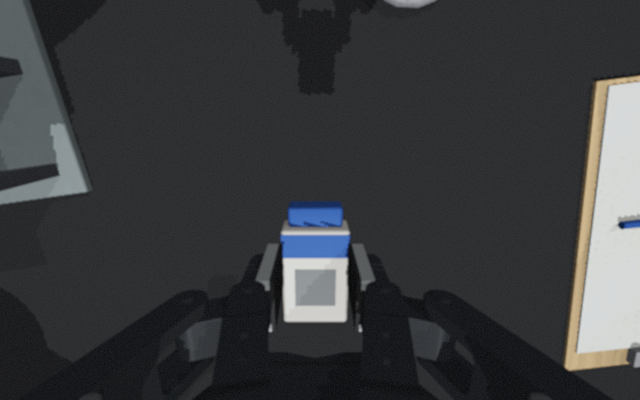

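The cartridge is held squarely, nose up the image, at (315,265). I carry it over the ledge.

{"op": "play_rows", "data": {"motion": [[[0.9,-4.7,0,0,0,-1.4],[1.8,-9.4,0,0,0,-2.8],[2.7,-14.1,0,0,0,-4.2],[3.6,-18.8,0,0,0,-5.6],[4.5,-23.5,0,0,0,-7]]]}}

```text
time: 9.65
tool_pos: [530.6, -48.3, 157.2]
tcp_rot: [-179.9, 0.2, 17.1]
ft_force: [1.5, 0.7, -0.4]
finger_gap: 30.8
grip_force: 25.1
```

{"op": "play_rows", "data": {"motion": [[[0.1,-4.1,0,0,0,-0.8],[0.1,-4.1,2,0,0,-0.8],[0.1,-4.1,3,0,0,-0.8],[0.1,-4.1,3,0,0,-0.8],[0.1,-4.1,3,0,0,-0.8]]]}}

```text
time: 10.15
tool_pos: [520.8, -11.6, 129.0]
tcp_rot: [-179.9, 0.1, 17.8]
ft_force: [0.1, -0.4, -0.1]
finger_gap: 30.4
grip_force: 25.1
```

```bash
python3 - <<'E'
from h import *
s=sensors.sense();print(s['time'],s['tool_pos'],s['tcp_rot'],s['grip_force'],s['finger_gap'])
t=np.radians(s['tcp_rot'][2]);o=np.array([600.3,11.9]);u=np.array([.952,.3057])
g=o-71*u;d=g-s['tool_pos'][:2];print('goal',g,'dx,dy',d@[np.cos(t),np.sin(t)],d@[np.sin(t),-np.cos(t)])
d=cam('wrist')
for c in('blue','white'):
  for a,k in blobs(d['pixels'],c,100):
    b=cv2.minAreaRect(k);print(c,a,cv2.boxPoints(b).round().tolist())
E
```

```text
10.15 [520.79131124 -11.60380623 128.97570729] [-1.79946735e+02  1.32946217e-01  1.77610867e+01] 25.109788477420807 30.393695685815782
goal [532.708   -9.8047] dx,dy 11.897515933670963 1.9218139468336164
blue 512.0 [[297.0, 236.0], [349.0, 236.0], [349.0, 256.0], [297.0, 256.0]]
blue 157.5 [[279.0, 256.0], [282.0, 235.0], [293.0, 236.0], [290.0, 257.0]]
blue 1208.0 [[288.0, 202.0], [342.0, 202.0], [342.0, 225.0], [288.0, 225.0]]
blue 854.0 [[357.0, 82.0], [366.0, 80.0], [384.0, 181.0], [375.0, 182.0]]
blue 848.5 [[258.0, 182.0], [276.0, 80.0], [286.0, 82.0], [267.0, 183.0]]
white 4199.0 [[279.0, 257.0], [350.0, 257.0], [350.0, 322.0], [279.0, 322.0]]
white 5489.5 [[240.0, 272.0], [249.0, 144.0], [404.0, 154.0], [395.0, 282.0]]
white 329.5 [[0.0, 183.0], [0.0, 126.0], [9.0, 126.0], [9.0, 183.0]]
white 1497.0 [[303.0, 155.0], [318.0, 105.0], [366.0, 119.0], [350.0, 169.0]]
white 186.5 [[386.0, 107.0], [399.0, 78.0], [411.0, 84.0], [398.0, 112.0]]
white 1489.0 [[361.0, 0.0], [386.0, 0.0], [386.0, 80.0], [361.0, 80.0]]
white 529.0 [[271.0, 0.0], [282.0, 0.0], [282.0, 53.0], [271.0, 53.0]]
```

{"op": "play_rows", "data": {"motion": [[[0.4,0.1,0.8,0,0,0],[0.8,0.2,1.3,0,0,0],[0.8,0.2,1.5,0,0,0],[0.8,0.2,1.6,0,0,0],[0.8,0.2,1.6,0,0,0]]]}}

```text
time: 10.7
tool_pos: [529.6, -10.4, 113.9]
tcp_rot: [-180.0, 0.0, 17.8]
ft_force: [-0.2, 0.5, -0.1]
finger_gap: 30.9
grip_force: 25.1
```

{"op": "play_rows", "data": {"motion": [[[0,0,0,0,0,0],[0,0,0,0,0,0]]]}}

```text
time: 10.9
tool_pos: [529.9, -10.3, 114.3]
tcp_rot: [180.0, -0.0, 17.8]
ft_force: [0.4, 0.7, -0.7]
finger_gap: 30.8
grip_force: 25.1
```

Lower until contact.

{"op": "play_rows", "data": {"motion": [[[0,0,0.1,0,0,0],[0,0,0.2,0,0,0],[0,0,0.2,0,0,0],[0,0,0.2,0,0,0]]]}}

```text
time: 11.3
tool_pos: [530.0, -10.3, 112.5]
tcp_rot: [180.0, -0.0, 17.8]
ft_force: [-1.3, 0.5, 4.4]
finger_gap: 31.1
grip_force: 25.6
```

{"op": "play_rows", "data": {"motion": [[[0,0,0.1,0,0,0],[0,0,0.1,0,0,0],[0,0,0.1,0,0,0]]]}}

```text
time: 11.6
tool_pos: [530.5, -10.4, 112.5]
tcp_rot: [180.0, -0.1, 17.8]
ft_force: [-2.8, 0.4, 10.9]
finger_gap: 30.6
grip_force: 26.3
```

{"op": "play_rows", "data": {"motion": [[[0,0,-0.1,0,0,0],[0,0,-0.1,0,0,0],[0,0,-0.1,0,0,0],[0,0,-0.1,0,0,0],[0,0,-1.5,0,0,0]]], "jaw": 0.65}}

```text
time: 12.1
tool_pos: [527.9, -10.1, 124.1]
tcp_rot: [-179.9, 0.2, 17.8]
ft_force: [0.1, -0.0, -0.9]
finger_gap: 55.6
grip_force: 0.0
```

{"op": "play_rows", "data": {"motion": [[[0,0,-1.5,0,0,0],[-3,0,-1.5,0,0,0],[-6,0,-1.5,0,0,0],[-6,0,-1.5,0,0,0],[-6,0,-1.5,0,0,0]]]}}

```text
time: 12.6
tool_pos: [473.3, -29.0, 142.8]
tcp_rot: [179.9, -0.1, 17.8]
ft_force: [0.3, 0.2, 0.2]
finger_gap: 55.4
grip_force: 0.0
```

{"op": "play_rows", "data": {"motion": [[[0,0,0,0,0,0],[0,0,0,0,0,0],[0,0,0,0,0,0],[0,0,0,0,0,0],[0,0,0,0,0,0]]], "jaw": 0}}

```text
time: 13.1
tool_pos: [472.7, -28.6, 141.0]
tcp_rot: [-180.0, 0.0, 17.8]
ft_force: [-0.6, -0.0, -0.3]
finger_gap: 0.2
grip_force: 0.0
```

```bash
python3 - <<'E'
from h import *
s=sensors.sense();print(s['time'],s['tool_pos'],s['tcp_rot'],s['finger_gap'])
d=cam('wrist');save(d,'w7.png')
E
```

```text
13.1 [472.7276859  -28.59285322 140.95292221] [-1.79988515e+02  1.91659968e-02  1.78469250e+01] 0.15277146296691693
```

View pics/w7.png

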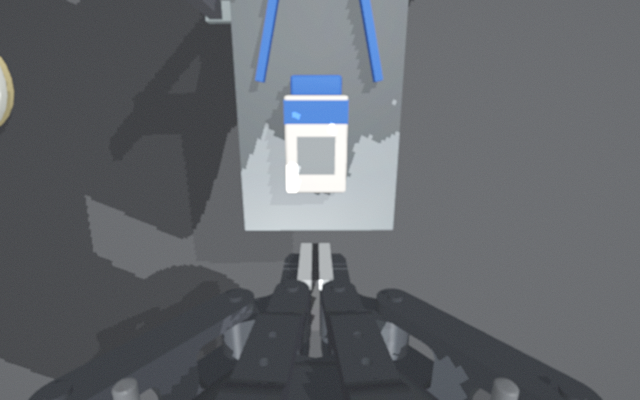

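The second cartridge lies square and free on the ledge at (316,133), centred between the guides, so I push it the same way.

{"op": "play_rows", "data": {"motion": [[[0,0,2,0,0,0],[0,0,3.2,0,0,0],[1,0,3.2,0,0,0],[2,0,3.2,0,0,0],[3.2,0,3.2,0,0,0]]]}}

```text
time: 13.65
tool_pos: [504.6, -18.7, 109.9]
tcp_rot: [180.0, -0.1, 17.8]
ft_force: [-0.8, -0.7, 0.4]
finger_gap: -0.0
grip_force: 0.1
```

{"op": "play_rows", "data": {"motion": [[[1,0,0,0,0,0],[2,0,0,0,0,0],[3,0,0,0,0,0],[4,0,0,0,0,0],[5,0,0,0,0,0]]]}}

```text
time: 14.15
tool_pos: [551.5, -3.3, 109.1]
tcp_rot: [-180.0, -0.0, 17.8]
ft_force: [-0.5, 0.2, 1.0]
finger_gap: 0.1
grip_force: 0.1
```

{"op": "play_rows", "data": {"motion": [[[0.5,0,0,0,0,0],[1.1,0,0,0,0,0],[1.7,0,0,0,0,0],[2.3,0,0,0,0,0],[2.6,0,0,0,0,0]]]}}

```text
time: 14.65
tool_pos: [576.0, 4.5, 109.1]
tcp_rot: [180.0, -0.0, 17.8]
ft_force: [-0.5, 0.7, -0.7]
finger_gap: -0.2
grip_force: 0.0
```

{"op": "play_rows", "data": {"motion": [[[0,0,0,0,0,0],[0,0,0,0,0,0],[0,0,0,0,0,0],[-1,0,-4,0,0,0],[-2,0,-8,0,0,0]]]}}

```text
time: 15.15
tool_pos: [554.6, -1.7, 188.1]
tcp_rot: [-179.9, 0.2, 17.8]
ft_force: [1.6, -0.7, 0.2]
finger_gap: 0.1
grip_force: 0.0
```

```bash
python3 - <<'E'
from h import *
s=sensors.sense();print(s['time'],s['tool_pos'],s['tcp_rot'])
d=cam('wrist');e=cam('scene')
import pickle;pickle.dump(d,open('w8.pkl','wb'))
a=d['pixels'][:300,100:500];b=cv2.resize(e['pixels'][165:265,300:400],None,fx=3,fy=3,interpolation=cv2.INTER_NEAREST)
cv2.imwrite('pics/c8.png',np.hstack([a,b])[:,:,::-1])
for A,k in blobs(d['pixels'],'red',100):
    q=cv2.minAreaRect(k);print(A,cv2.boxPoints(q).round().tolist())
# tab estimate from guessed mag frame
o=np.array([600.3,11.9]);u=np.array([.952,.3057]);n=np.array([-.3057,.952])
p=o+8*u+72*n;print('tab guess',p,proj(d,[[*(o+(8+a)*u+(72+b)*n),148] for a,b in((-10,-4),(-10,4),(10,4),(10,-4))]).round())
E
```

```text
15.15 [554.58189747  -1.70931406 188.1165414 ] [-179.89985969    0.23012983   17.83642446]
1471.5 [[184.0, 117.0], [278.0, 107.0], [283.0, 143.0], [188.0, 153.0]]
tab guess [585.9056  82.8896] [[198. 153.]
 [184. 153.]
 [180. 117.]
 [194. 117.]]
```

View pics/c8.png

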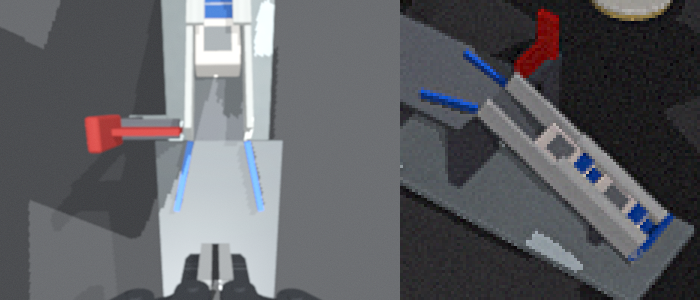

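Both cartridges are in the tube, nose to tail at the stop. The gate tab is at (203,133) in the full picture. Next I put the shut fingers outside the tab.

{"op": "play_rows", "data": {"motion": [[[2.2,-4,0,0,0,0],[4.4,-8,0,0,0,0],[5.6,-10.4,1,0,0,0],[5.6,-10.4,4,0,0,0],[5.6,-10.4,5.6,0,0,0]]]}}

```text
time: 15.75
tool_pos: [576.7, 115.2, 130.6]
tcp_rot: [-180.0, 0.1, 17.9]
ft_force: [-0.3, 0.2, -1.1]
finger_gap: 0.1
grip_force: 0.0
```

{"op": "play_rows", "data": {"motion": [[[0,0,0,0,0,0],[0,0.5,0,0,0,0],[0,1,0,0,0,0]]]}}

```text
time: 16.05
tool_pos: [582.0, 103.9, 134.7]
tcp_rot: [180.0, -0.1, 17.8]
ft_force: [1.2, -0.2, 0.3]
finger_gap: -0.1
grip_force: 0.0
```

```bash
python3 - <<'E'
from h import *
s=sensors.sense();p=s['tool_pos']
o=np.array([600.3,11.9]);u=np.array([.952,.3057]);n=np.array([-.3057,.952])
print(p,(p[:2]-o)@u,(p[:2]-o)@n,s['ft_force'])
E
```

```text
[581.97366286 103.94267552 134.65046729] 10.690772946283023 93.22698835873811 [ 1.23257579 -0.24561735  0.28296704]
```

{"op": "play_rows", "data": {"motion": [[[-0.2,0.8,0.2,0,0,0],[-0.2,1.6,0.2,0,0,0],[-0.2,2.4,0.2,0,0,0],[-0.2,3.2,0.2,0,0,0],[-0.2,4,0.2,0,0,0]]]}}

```text
time: 16.55
tool_pos: [591.6, 65.4, 131.3]
tcp_rot: [-180.0, -0.0, 17.8]
ft_force: [0.3, 1.3, 1.3]
finger_gap: -0.1
grip_force: 0.9
```

{"op": "play_rows", "data": {"motion": [[[0,0.2,0,0,0,0],[0,0.4,0,0,0,0],[0,0.4,0,0,0,0]]]}}

```text
time: 16.85
tool_pos: [592.5, 62.1, 130.9]
tcp_rot: [180.0, 0.0, 17.8]
ft_force: [0.9, 0.7, 0.3]
finger_gap: 0.2
grip_force: 0.0
```

{"op": "play_rows", "data": {"motion": [[[0,0.2,0,0,0,0],[0,0.4,0,0,0,0],[0,0.4,0,0,0,0]]]}}

```text
time: 17.15
tool_pos: [593.6, 58.5, 130.9]
tcp_rot: [-180.0, 0.0, 17.8]
ft_force: [-0.3, 1.3, -0.1]
finger_gap: -0.3
grip_force: 0.3
```

{"op": "play_rows", "data": {"motion": [[[0,0.2,0,0,0,0],[0,0.4,0,0,0,0],[0,0.4,0,0,0,0]]]}}

```text
time: 17.45
tool_pos: [594.6, 55.4, 130.9]
tcp_rot: [-179.9, 0.0, 17.8]
ft_force: [-1.5, 5.5, -0.3]
finger_gap: -0.0
grip_force: 2.6
```

{"op": "play_rows", "data": {"motion": [[[0,0.2,0,0,0,0],[0,0.3,0,0,0,0],[0,0.3,0,0,0,0]]]}}

```text
time: 17.75
tool_pos: [594.8, 55.0, 131.0]
tcp_rot: [-179.7, 0.0, 17.9]
ft_force: [-6.4, 15.0, 4.0]
finger_gap: -0.2
grip_force: 8.0
```

The gate is against its stop (15 N). I back off and check.

{"op": "play_rows", "data": {"motion": [[[0,-0.5,0,0,0,0],[0,-2,0,0,0,0],[-1,-4,-3,0,0,0],[-4,-5,-7,0,0,0],[-7,-5,-9,0,0,0]]]}}

```text
time: 18.25
tool_pos: [514.0, 79.5, 224.2]
tcp_rot: [179.9, -0.2, 17.9]
ft_force: [1.4, -0.3, 0.3]
finger_gap: 0.1
grip_force: 0.0
```

{"op": "play_rows", "data": {"motion": [[[0,0,0,0,0,0],[0,0,0,0,0,0],[0,0,0,0,0,0]]]}}

```text
time: 18.55
tool_pos: [513.9, 78.2, 220.0]
tcp_rot: [-180.0, 0.1, 17.8]
ft_force: [-0.9, -0.0, -0.7]
finger_gap: 0.2
grip_force: 0.0
```

```bash
python3 - <<'E'
from h import *
d=cam('wrist');e=cam('scene')
a=d['pixels'][:300,200:600];b=cv2.resize(e['pixels'][165:265,300:400],None,fx=3,fy=3,interpolation=cv2.INTER_NEAREST)
cv2.imwrite('pics/c9.png',np.hstack([a,b])[:,:,::-1])
s=sensors.sense();print(s['time'],s['tool_pos'],s['ft_force'])
E
```

```text
18.65 [513.71545314  78.11729634 219.48735374] [ 0.06204478 -0.10050622 -0.7690411 ]
```

View pics/c9.png

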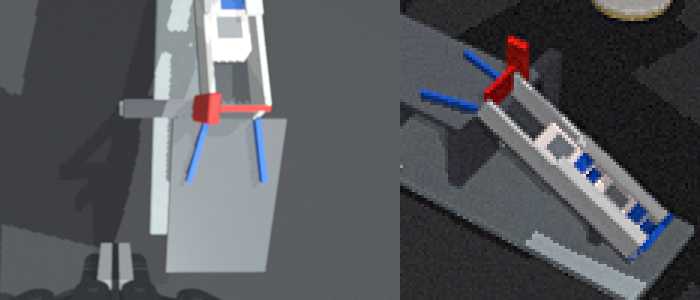

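The red gate spans the whole mouth, both cartridges sit nose to tail at the stop, and the arm is clear.

```bash
python3 -c "
from bench import job
print(job.hand_in())"
```

```text
the job is handed in; nothing more can be done
None
```

The job is handed in: both cartridges lie nose-down in the tube against the stop, the gate is shut against its hard stop, and the arm stayed clear of the dish, jar and magnifier (robot time about 19 s; hand-in returned no verdict).

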